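# Discharge on the static tester, then reset the radio board

### The arm

A 6-joint arm with a two-finger parallel gripper is mounted at the origin on the work surface. World frame = base frame: x ahead of the robot, y to its left, z up, the work surface at z = 0. Lengths are in m, angles in rad, forces in N, time in s.
With the tool pointing down it reaches from about 0.375 to 0.925 m from the base axis. Payload 5.7 kg.
Tool frame: the origin (TCP) lies between the finger pads, 19 mm behind the fingertips; this is the grasp point; z points along the fingers, y is the line along which they close (so a half turn about z gives the same grasp; the last joint's range is limited). The gripper opens to 85 mm and grips with 20 to 120 N. Pads are 22 mm wide; open, the fingers measure 114 mm over their backs; the gripper's body (76 mm by 85 mm) begins 54 mm behind the grasp point. The pads swing forward as they close: fully open they stand 13 mm farther back than shut.
Start: joints at [-1.455, 0.359, 1.51, -0, 1.272, -0.115], TCP at [0.137, -0.584, 0.25] pointing down, gripper open.
Joint ranges: [-2.97, 2.97], [-1.01, 2.36], [0.21, 2.38], [-0.96, 4.11], [0.2, 2.71], [-2.98, 2.98]. Speed limits (rad/s): [2.39, 2.39, 3.14, 3.14, 3.14, 3.14].

### API

Orientations are given as a unit quaternion [w, x, y, z].
In Python, from bench import arm, optics, find_in, masks_of, mark_of gives the robot as it stands. The module is installed in compiled form; this text tells all that it offers.
- The arm moves only by the shell command python3 -m creep 'ROWS' [FORCE]. ROWS is JSON, a list of rows, each a list of 7 numbers: the shift along the tool's x, y, z in units of 0.5 m (1.0 is 0.5 m), then the turn, a rotation vector about the tool's x, y, z in units of 360 degrees (1.0 is 360 degrees), then the closure, from -1 (fully open) to 1 (shut). In form: [[tx, ty, tz, wx, wy, wz, fingers], ...]. A call has 1 to 12 rows; each row is the pose to reach, as a shift and turn from the pose commanded when the call began, along the tool's axes at that moment, turning the shorter way round; what a row does not reach only later rows make up. A row lasts 1/12 s, in which the tool goes at most 41.7 mm and 7.16 degrees, less where a joint would pass 70% of its speed; a pose out of reach is approached as far as the arm can. A call with a number of a shift or a turn outside -1 to 1 is refused whole. A call with a gripper value outside its range is refused whole. The fingers move at their own pace and stop on an object; FORCE is the grip in N (left out, the last holds). Time passes only in rows, so rows that repeat a pose let the fingers close. It gives the time, the measured TCP pose, the force, the opening and the grip force at its end, in the units of the state.
- arm.get_obs(): the state, without advancing time (a new reading comes with each control period).
- optics.camera(name): name is "side" or "top" or "wrist"; returns a dict with "pixels" (400x640x3 uint8, blue, green, red), "fovy" (degrees; the focal length in pixels is half the picture's height over the tangent of half this angle, whatever the lens; pixels are square), "cx", "cy" (the principal point, pixels), "k1" (the pictures are not rectified: a ray, as slopes to the right and down, at radius r is drawn at 1 + k1 r^2 times it, then the intrinsics apply), "rvec" (rotation vector, rad) and "tvec" (3), from world to camera coordinates, as OpenCV has them. Camera axes: x right, y down, z forward; pixel columns grow to the right and rows downward; lengths in m; the calibration is good to about 2 mm. A picture is of the moment at which its call begins. There is no depth.
- arm.sign_off(): hands the job in; it is judged then, once.
Trained networks look in the newest picture that a camera, given by its name, has taken for a name from the list of things; names that differ only in an ending like _2 or _b are one class to them, and where a whole thing is asked for, a point or a joint stands for the part that bears it (a point fixed in the world has none). Each returns a list of dicts, best first, with "confidence" (0 to 1); they miss things now and then, are a little off and sometimes report something else, mostly with a low value. They report only what shows in the picture. A call takes as long as a camera call. They do not tell look-alikes from the thing itself.
- find_in(thing, camera): "rect" ([centre column, centre row, width, height] in pixels, round what is visible of it).
- masks_of(thing, camera): "mask" (400x640 bool, what is visible of it) and "rect" ([centre column, centre row, width, height] in pixels, round what is visible of it).
- mark_of(thing, camera): "centre" ([column, row] in pixels: a listed point, or the origin of a listed thing).
The state is a dict: "time_s": time; "qpos": joint angles; "joint_velocities": joint speeds; "joint_torque": joint torques, N m; "tool_pos": TCP position; "tcp_rot": TCP orientation; "wrist_force": force on the tool from outside, world axes, zero at the start; "torque": the same for the moment, N m; "finger_gap": finger opening in m; "finger_force": force on a finger pad.
Only numpy, scipy, OpenCV 4.12 (cv2) and the standard library are available. Lean on these libraries where they do the work, as an engineer would, in place of code of your own. Each camera call takes 0.05 s, during which the arm holds its last target. There are 200 camera calls.

### The job

First discharge yourself: with the fingertips, lightly press the wide steel touch pad of the static tester, let it come back up, and only then press the red reset button on its circuit board down, gently but surely, and let it go. Withdraw the hand well clear (a hand's breadth or more) of both. Do not touch the boards with the yellow and blue buttons, do not press the tester's black key, and do not grasp, lift, push aside or knock anything on the bench.

Things in the scene. Friction and masses are not known exactly. Their poses are not given: they have to be found in the camera images.
- tester: static tester: loose ivory box 120 x 70 x 34 mm with a black band, 0.5 kg. Origin on the bench under its centre. On its top a wide bright steel touch pad (at x = -28 mm) and a small black key (at x = +38 mm), 66 mm apart; each sits in a collar (black for the pad, grey for the key) 12 mm high that is 8 mm wider in radius than the pad or key
- pad_top (a point): centre of the top face of the tester's steel touch pad: flat disc 40 mm in diameter, 58 mm above the bench when untouched
- pad (a joint): travel of the touch pad in m: 0 up, grows as it is pressed straight down, 0.008 fully down; soft spring: starts to move at 2.4 N, then 0.7 N per mm, 8 N fully down and rigid beyond (come down slowly: striking its stop at 30 mm/s jolts with over 40 N); the tester has registered the touch once the pad has been held 0.0015 or more down for 0.2 s
- key (a joint): travel of the tester's small black key (14 mm in diameter, top 54 mm above the bench) in m: 0 up, 0.004 fully down; not to be pressed
- red_board: the board to be reset: green circuit board 90 x 70 mm (x, y), 2 mm thick, on four 12 mm brass standoffs at its corners; top of the board 14 mm above the bench. Loose, 150 g. Origin on the bench under its centre; a flat steel shield can (top 19 mm above the bench) on its +x half, a brass connector at its +x edge, a red push button at x = -20 mm. Tallest part: the button.
- red_button_top (a point): centre of the top of the red button: disc 18 mm in diameter, 36 mm above the bench when up, in a black collar 34 mm in diameter whose top is 26 mm above the bench
- red_button (a joint): travel of the red push button in m: 0 up, grows as it is pressed straight down, 0.006 fully down; spring: starts to move at 2.4 N, then 0.93 N per mm, 8 N fully down and rigid beyond (come down slowly: striking its stop at 30 mm/s jolts with over 40 N), comes back up by itself; the board resets once it has been held 0.003 or more down for 0.2 s
- yellow_board: another board, not to be touched: green circuit board 90 x 70 mm (x, y), 2 mm thick, on four 12 mm brass standoffs at its corners; top of the board 14 mm above the bench. Loose, 150 g. Origin on the bench under its centre; a flat steel shield can (top 19 mm above the bench) on its +x half, a brass connector at its +x edge, a yellow push button at x = -20 mm. Tallest part: the button.
- yellow_button (a joint): travel of the yellow push button in m: 0 up, grows as it is pressed straight down, 0.006 fully down; spring: starts to move at 2.4 N, then 0.93 N per mm, 8 N fully down and rigid beyond (come down slowly: striking its stop at 30 mm/s jolts with over 40 N), comes back up by itself
- blue_board: another board, not to be touched: green circuit board 90 x 70 mm (x, y), 2 mm thick, on four 12 mm brass standoffs at its corners; top of the board 14 mm above the bench. Loose, 150 g. Origin on the bench under its centre; a flat steel shield can (top 19 mm above the bench) on its +x half, a brass connector at its +x edge, a blue push button at x = -20 mm. Tallest part: the button.
- blue_button (a joint): travel of the blue push button in m: 0 up, grows as it is pressed straight down, 0.006 fully down; spring: starts to move at 2.4 N, then 0.93 N per mm, 8 N fully down and rigid beyond (come down slowly: striking its stop at 30 mm/s jolts with over 40 N), comes back up by itself
- bit_bottle: bystander: yellow and amber bottle of screwdriver bits, 49 mm in diameter, 117 mm high, origin under its centre
- dish: bystander: small clear round dish 44 mm in diameter, 14 mm high, origin under its centre
- adapter: bystander: brass coaxial adapter standing on end, 18 mm in diameter, 28 mm high, origin under its centre
- heatsink: bystander: aluminium finned heat sink 45 x 50 x 28 mm, origin under its centre
- screwdriver: bystander: screwdriver with a blue handle, 150 mm long along its x, 26 mm thick, origin under its middle
Mind the look-alikes: they are no part of the job. Of the things that look like the tester, the middle-sized one is meant.

How it is judged:
By the outcome, as a careful person would: the job done as asked, in the order asked, and still so for the second after the job is handed in, with the robot touching nothing.
It also fails if it takes over 42 s, if anything falls off the work surface, if the arm or the gripper's body presses on something with over 40 N, if the wrist force passes 120 N, or if a joint passes its speed limit or range.

## Working session

There is one attempt and no reset: what is moved stays moved. The work goes in short steps, Python scripts to look and compute and a shell command to move; the robot and the scene stay as the last step left them, time stands still between calls to the robot, and variables do not carry over. Pictures are saved under pics/ and viewed, at most 10 in all, crops included, and the job is handed in when it is done.

```bash
mkdir -p pics
cat > h.py <<'E'
import numpy as np, cv2
from bench import arm, optics, find_in, masks_of, mark_of
def cal(c):
    f=200/np.tan(np.radians(c['fovy'])/2)
    K=np.array([[f,0,c['cx']],[0,f,c['cy']],[0,0,1]]); D=np.array([c['k1'],0,0,0,0.])
    return K,D,np.array(c['rvec'],float),np.array(c['tvec'],float)
def ray(c,uv):
    K,D,r,t=cal(c); R=cv2.Rodrigues(r)[0]
    p=cv2.undistortPoints(np.array([[uv]],float),K,D)[0,0]
    return -R.T@t, R.T@np.array([p[0],p[1],1])
def atz(c,uv,z):
    o,d=ray(c,uv); return o+d*(z-o[2])/d[2]
def proj(c,P):
    K,D,r,t=cal(c); return cv2.projectPoints(np.array(P,float).reshape(-1,3),r,t,K,D)[0].reshape(-1,2)
def tri(rays):
    A=0;b=0
    for o,d in rays:
        d=d/np.linalg.norm(d);M=np.eye(3)-np.outer(d,d);A=A+M;b=b+M@o
    return np.linalg.solve(A,b)
E
python3 - <<'E'
from h import *
np.set_printoptions(precision=4,suppress=True)
o=arm.get_obs();print(o['time_s'],o['tool_pos'],o['tcp_rot'],o['finger_gap'])
for n in('top','side'):
    c=optics.camera(n);cv2.imwrite(f'pics/{n}0.png',c['pixels'])
    for t in('tester','pad_top','red_board','red_button_top','yellow_board','blue_board','bit_bottle'):
        for d in mark_of(t,n): 
            z={'pad_top':.058,'red_button_top':.036}.get(t,0)
            print(n,t,round(d['confidence'],2),np.array(d['centre']),atz(c,d['centre'],z))
E
```

```text
0.0 [ 0.1372 -0.5834  0.2492] [-0.0009  0.9933  0.1151 -0.    ] 0.08557283191985963
top tester 0.85 [480.7 244.9] [ 0.3773 -0.424   0.    ]
top tester 0.65 [423.7 267.4] [ 0.3182 -0.2701  0.    ]
top tester 0.6 [427.4 190.3] [ 0.5244 -0.2865  0.    ]
top pad_top 0.76 [495.3 259.1] [ 0.3432 -0.4352  0.058 ]
top pad_top 0.58 [434.3 197.6] [ 0.4986 -0.2876  0.058 ]
top pad_top 0.48 [430.9 268.2] [ 0.3208 -0.273   0.058 ]
top red_board 0.8 [353.5 205.4] [ 0.4835 -0.0854  0.    ]
top red_button_top 0.62 [357.2 214.7] [ 0.4563 -0.0919  0.036 ]
top yellow_board 0.92 [220.1 196.2] [0.509  0.2757 0.    ]
top blue_board 0.61 [295.3 208.6] [0.475  0.0719 0.    ]
top bit_bottle 0.54 [276.1 138. ] [0.6701 0.126  0.    ]
side tester 0.86 [282.6 316. ] [ 0.3215 -0.2742  0.    ]
side tester 0.81 [366.9 299.7] [ 0.5234 -0.2906  0.    ]
side tester 0.68 [327.  375.1] [ 0.379  -0.4293  0.    ]
side tester 0.58 [357.5 293.7] [ 0.5077 -0.2689  0.    ]
side pad_top 0.73 [280.6 308.7] [ 0.3173 -0.2875  0.058 ]
side pad_top 0.72 [308.4 360.7] [ 0.3444 -0.4127  0.058 ]
side pad_top 0.52 [357.2 292.9] [ 0.4903 -0.2985  0.058 ]
side pad_top 0.16 [367.7 299.9] [ 0.5063 -0.3217  0.058 ]
side red_board 0.78 [323.7 241.5] [ 0.4775 -0.0917  0.    ]
side red_board 0.62 [363.2 178.1] [0.6775 0.1216 0.    ]
side red_button_top 0.47 [316.3 239.7] [ 0.4514 -0.1082  0.036 ]
side blue_board 0.95 [305.8 200.6] [0.4729 0.0738 0.    ]
side blue_board 0.23 [323.5 241.9] [ 0.4766 -0.0929 -0.    ]
side bit_bottle 0.81 [365.1 179.8] [0.6803 0.1123 0.    ]
```

View pics/top0.png

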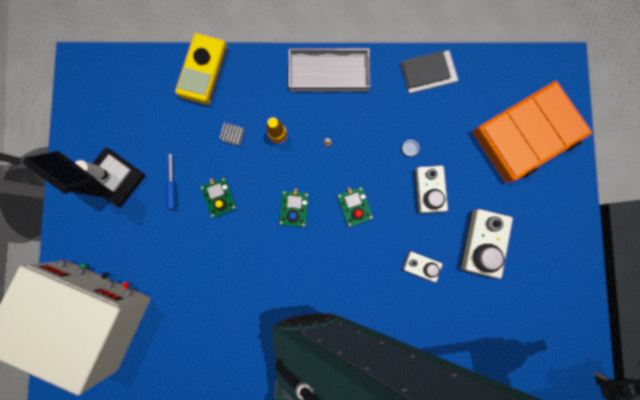

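View pics/side0.png

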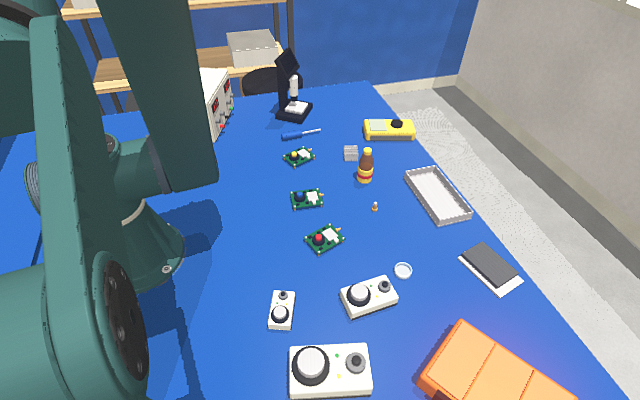

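The top view shows three tester look-alikes: large at (488,243), middle at (431,190) and small at (423,266). The middle one is meant, with its pad at about (434,199). The red board is at (355,206) with its button at (358,213). The side view agrees: the middle tester is at (368,297) and the red board at (324,240).

```bash
cat >> h.py <<'E'
from scipy.spatial.transform import Rotation as Ro
np.set_printoptions(precision=4,suppress=True)
def units(target,o=None):
    o=o or arm.get_obs();q=np.array(o['tcp_rot']);R=Ro.from_quat(q[[1,2,3,0]]).as_matrix()
    return R.T@(np.array(target)-np.array(o['tool_pos']))/.5, R
E
python3 - <<'E'
from h import *
ct=optics.camera('top');cs=optics.camera('side')
P=tri([ray(ct,(434.3,197.6)),ray(cs,(357.2,292.9))]);B=tri([ray(ct,(357.2,214.7)),ray(cs,(316.3,239.7))])
print(P,proj(ct,P),proj(cs,P),B,proj(ct,B),proj(cs,B))
u,R=units([P[0]-.03,P[1],.25]);print(u,R)
E
```

```text
[ 0.4974 -0.291   0.0437] [[434.0447 198.6184]] [[358.3786 292.7369]] [ 0.4567 -0.0934  0.017 ] [[357.1454 214.9651]] [[316.5676 239.6713]]
[ 0.7768 -0.4196  0.    ] [[ 0.9735  0.2287  0.    ]
 [ 0.2287 -0.9735  0.0001]
 [ 0.     -0.0001 -1.    ]]
```

```bash
python3 -m creep '[[0.78,-0.42,0,0,0,0,1],[0.78,-0.42,0,0,0,0,1],[0.78,-0.42,0,0,0,0,1],[0.78,-0.42,0,0,0,0,1],[0.78,-0.42,0,0,0,0,1],[0.78,-0.42,0,0,0,0,1],[0.78,-0.42,0,0,0,0,1],[0.78,-0.42,0,0,0,0,1],[0.78,-0.42,0,0,0,0,1],[0.78,-0.42,0,0,0,0,1],[0.78,-0.42,0,0,0,0,1],[0.78,-0.42,0,0,0,0,1]]'
python3 - <<'E'
from h import *
c=optics.camera('wrist');cv2.imwrite('pics/w1.png',c['pixels'])
print(arm.get_obs()['tool_pos'],arm.get_obs()['finger_gap'])
print(ray(c,(320,200)))
for t,z in(('tester',0),('pad_top',.058),('red_button_top',.036)):
    for d in mark_of(t,'wrist'):print(t,d['confidence'],np.array(d['centre']),atz(c,d['centre'],z))
E
```

```text
time_s: 1.9
tool_pos: [0.4724, -0.287, 0.2502]
tcp_rot: [-0.0, 0.993, 0.117, 0.001]
wrist_force: [0.4, 0.1, 0.5]
finger_gap: -0.0005
finger_force: 0.0
[ 0.4706 -0.2885  0.25  ] 4.248867755315739e-05
(array([ 0.5516, -0.268 ,  0.3745]), array([-0.3146, -0.0856, -0.9454]))
tester 0.86 [329.7 112.5] [ 0.5265 -0.2885  0.    ]
tester 0.73 [410.1 258.3] [ 0.3784 -0.4295  0.    ]
tester 0.61 [271.9 266.8] [ 0.3265 -0.2641  0.    ]
pad_top 0.89 [330.  149.5] [ 0.4974 -0.294   0.058 ]
pad_top 0.68 [413.1 315.8] [ 0.3367 -0.4312  0.058 ]
pad_top 0.57 [281.2 295.7] [ 0.3284 -0.2815  0.058 ]
red_button_top 0.88 [125.2 132.5] [ 0.4629 -0.0923  0.036 ]
```

View pics/w1.png

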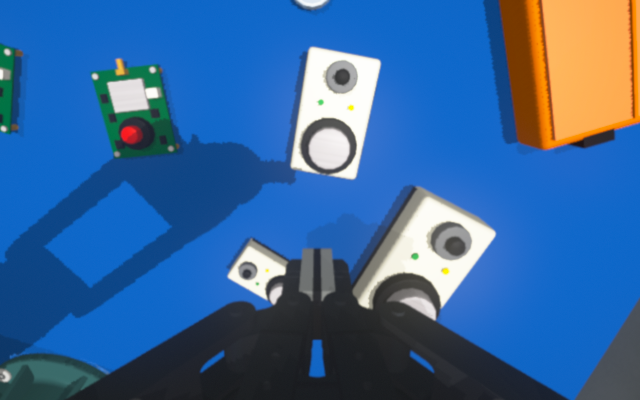

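The wrist view shows the middle tester's pad at about (328,147) and its key at (342,76). The red button is at (131,133), with nothing tall near either target. I'll go above the pad and take a second wrist view.

```bash
python3 -m creep '[[0.048,0.022,0,0,0,0,1],[0.048,0.022,0.08,0,0,0,1],[0.048,0.022,0.16,0,0,0,1],[0.048,0.022,0.24,0,0,0,1],[0.048,0.022,0.24,0,0,0,1],[0.048,0.022,0.24,0,0,0,1]]'
python3 - <<'E'
from h import *
c=optics.camera('wrist');cv2.imwrite('pics/w2.png',c['pixels'])
o=arm.get_obs();print(o['tool_pos'],o['time_s'])
for t,z in(('tester',0),('pad_top',.058),('red_button_top',.036)):
    for d in mark_of(t,'wrist'):print(t,d['confidence'],np.array(d['centre']),atz(c,d['centre'],z),ray(c,d['centre']))
tip=np.array(o['tool_pos'])+[0,0,-.019];print(proj(c,[tip]),proj(c,[[tip[0],tip[1],.058]]))
E
```

```text
time_s: 2.6
tool_pos: [0.4923, -0.2955, 0.1285]
tcp_rot: [-0.002, 0.993, 0.114, -0.002]
wrist_force: [1.0, -0.1, 0.6]
finger_gap: 0.0003
finger_force: 0.0
[ 0.4942 -0.2967  0.1307] 2.65
tester 0.78 [431.1 334. ] [ 0.3824 -0.4291  0.    ] (array([ 0.5725, -0.2774,  0.2523]), array([-0.6142, -0.4902, -0.8153]))
tester 0.63 [320.  150.8] [ 0.5247 -0.2902  0.    ] (array([ 0.5725, -0.2774,  0.2523]), array([-0.1875, -0.0501, -0.9906]))
pad_top 0.61 [313.5 212. ] [ 0.4977 -0.2921  0.058 ] (array([ 0.5725, -0.2774,  0.2523]), array([-0.3588, -0.0705, -0.9318]))
red_button_top 0.59 [ 20.1 190.4] [ 0.4585 -0.094   0.036 ] (array([ 0.5725, -0.2774,  0.2523]), array([-0.5005,  0.8048, -0.9494]))
red_button_top 0.57 [314.5 209.7] [ 0.491  -0.2941  0.036 ] (array([ 0.5725, -0.2774,  0.2523]), array([-0.3518, -0.0719, -0.934 ]))
[[319.8293 262.3546]] [[319.385  218.6265]]
```

View pics/w2.png

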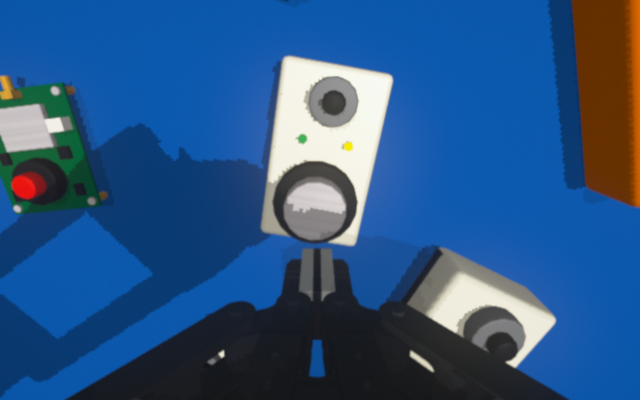

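The pad is at (316,210) in this closer view. Both wrist rays agree with z = 0.058 within 2 mm, at xy of about (0.4975,-0.293). I'll correct by a few mm and come down slowly.

```bash
python3 -m creep '[[0.008,-0.005,0.03,0,0,0,1],[0.008,-0.005,0.06,0,0,0,1],[0.008,-0.005,0.08,0,0,0,1],[0.008,-0.005,0.09,0,0,0,1],[0.008,-0.005,0.096,0,0,0,1],[0.008,-0.005,0.098,0,0,0,1],[0.008,-0.005,0.1,0,0,0,1],[0.008,-0.005,0.102,0,0,0,1],[0.008,-0.005,0.104,0,0,0,1],[0.008,-0.005,0.106,0,0,0,1],[0.008,-0.005,0.108,0,0,0,1],[0.008,-0.005,0.108,0,0,0,1]]'
```

```text
time_s: 3.8
tool_pos: [0.4982, -0.2924, 0.0762]
tcp_rot: [0.0, 0.993, 0.115, 0.0]
wrist_force: [0.2, 0.2, 2.5]
finger_gap: -0.0
finger_force: 1.3
```

```bash
python3 -m creep '[[0,0,0.0015,0,0,0,1],[0,0,0.003,0,0,0,1],[0,0,0.0045,0,0,0,1],[0,0,0.006,0,0,0,1],[0,0,0.006,0,0,0,1],[0,0,0.006,0,0,0,1],[0,0,0.006,0,0,0,1]]'
```

```text
time_s: 4.38
tool_pos: [0.4982, -0.2924, 0.0731]
tcp_rot: [0.0, 0.993, 0.115, 0.0]
wrist_force: [0.4, 0.8, 4.5]
finger_gap: 0.0002
finger_force: 2.4
```

```bash
python3 -m creep '[[0,0,0.001,0,0,0,1],[0,0,0.002,0,0,0,1],[0,0,0.002,0,0,0,1],[0,0,0.002,0,0,0,1],[0,0,0.002,0,0,0,1],[0,0,0.002,0,0,0,1]]'
python3 - <<'E'
from h import *
c=optics.camera('side');cv2.imwrite('pics/s1.png',cv2.resize(c['pixels'][200:360,240:440],(800,640))[:600])
print(arm.get_obs()['wrist_force'])
E
```

```text
time_s: 4.88
tool_pos: [0.4982, -0.2924, 0.0721]
tcp_rot: [0.0, 0.993, 0.115, 0.0]
wrist_force: [-1.0, -0.1, 5.2]
finger_gap: 0.0002
finger_force: 2.7
[-1.304   0.1153  5.7802]
```

View pics/s1.png

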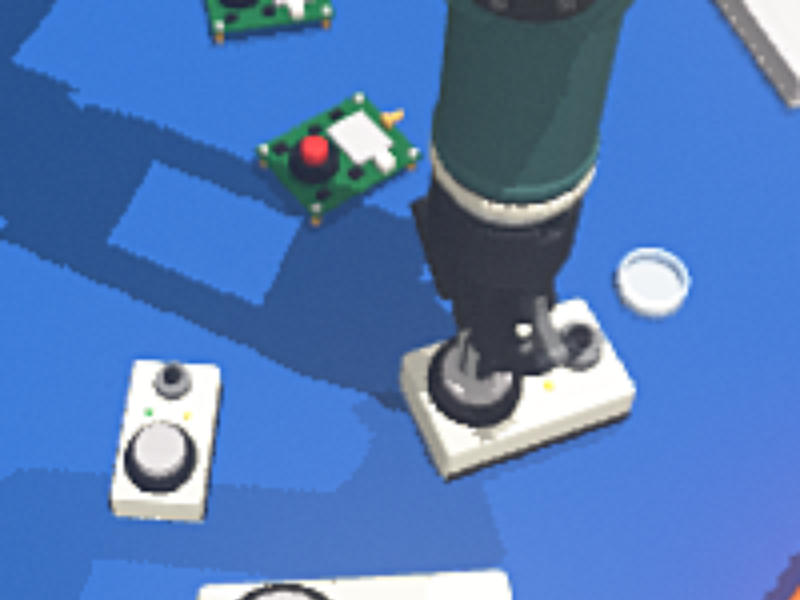

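The side crop shows the fingertips on the middle tester's pad (crop 475,380), clear of its key. About 5 N means roughly 4 mm of travel, held over 0.5 s. I'll lift straight up, then go over the red button.

```bash
python3 -m creep '[[0,0,-0.02,0,0,0,1],[0,0,-0.06,0,0,0,1],[0,0,-0.12,0,0,0,1],[0,0,-0.12,0,0,0,1],[0.017,-0.08,-0.12,0,0,0,1],[0.017,-0.16,-0.12,0,0,0,1],[0.017,-0.24,-0.12,0,0,0,1],[0.017,-0.32,-0.12,0,0,0,1],[0.017,-0.405,-0.12,0,0,0,1],[0.017,-0.405,-0.12,0,0,0,1],[0.017,-0.405,-0.12,0,0,0,1],[0.017,-0.405,-0.12,0,0,0,1]]'
python3 - <<'E'
from h import *
c=optics.camera('wrist');cv2.imwrite('pics/w3.png',c['pixels'])
o=arm.get_obs();print(o['tool_pos'],o['time_s'])
for t,z in(('red_board',0),('red_button_top',.036)):
    for d in mark_of(t,'wrist'):print(t,d['confidence'],np.array(d['centre']),atz(c,d['centre'],z))
im=c['pixels'].astype(int);m=((im[...,2]>140)&(im[...,1]<70)&(im[...,0]<70)).astype(np.uint8)
n,_,s,ce=cv2.connectedComponentsWithStats(m)
for i in range(1,n):
    if s[i,4]>60:print(s[i],ce[i],atz(c,ce[i],.035))
tip=np.array(o['tool_pos'])+[0,0,-.019];print(proj(c,[tip,[tip[0],tip[1],.036]]))
E
```

```text
time_s: 5.93
tool_pos: [0.4604, -0.0933, 0.1322]
tcp_rot: [0.0, 0.993, 0.116, 0.0]
wrist_force: [0.5, -0.1, -0.4]
finger_gap: 0.0002
finger_force: 0.0
[ 0.4608 -0.094   0.1323] 5.9833
red_board 0.67 [107.5 128.4] [0.4727 0.0718 0.    ]
red_board 0.6 [315.7 167.4] [ 0.4793 -0.0883  0.    ]
red_board 0.54 [626.3 230.5] [ 0.487  -0.3568  0.    ]
red_button_top 0.95 [317.7 207.1] [ 0.4606 -0.0942  0.036 ]
[308 192  24  26 491] [319.7291 204.4257] [ 0.4625 -0.0952  0.035 ]
[[318.0603 262.6274]
 [317.4813 206.7156]]
```

View pics/w3.png

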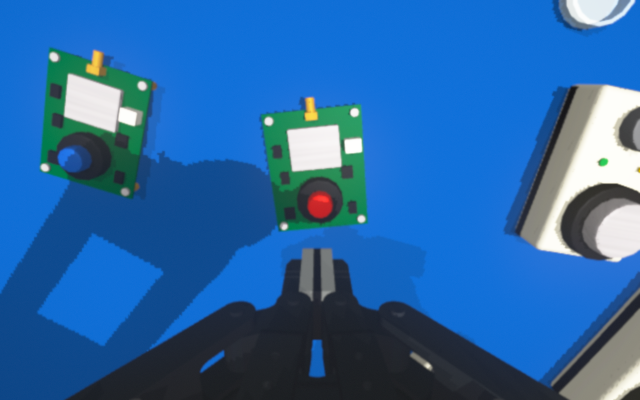

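The red button is at (319,206), and the tool axis projects to (317.5,206.7), about 1 mm off. The blue board is well off to the left. I'll descend now.

```bash
python3 -m creep '[[0.002,0.002,0.05,0,0,0,1],[0.002,0.002,0.1,0,0,0,1],[0.002,0.002,0.13,0,0,0,1],[0.002,0.002,0.142,0,0,0,1],[0.002,0.002,0.147,0,0,0,1],[0.002,0.002,0.149,0,0,0,1],[0.002,0.002,0.151,0,0,0,1],[0.002,0.002,0.1525,0,0,0,1],[0.002,0.002,0.154,0,0,0,1],[0.002,0.002,0.1555,0,0,0,1],[0.002,0.002,0.157,0,0,0,1],[0.002,0.002,0.157,0,0,0,1]]'
```

```text
time_s: 7.08
tool_pos: [0.4617, -0.0941, 0.0539]
tcp_rot: [0.0, 0.993, 0.115, 0.001]
wrist_force: [-0.0, -0.3, 2.5]
finger_gap: -0.0004
finger_force: 1.5
```

```bash
python3 -m creep '[[0,0,0.0015,0,0,0,1],[0,0,0.003,0,0,0,1],[0,0,0.0045,0,0,0,1],[0,0,0.006,0,0,0,1],[0,0,0.007,0,0,0,1],[0,0,0.007,0,0,0,1],[0,0,0.007,0,0,0,1]]'
```

```text
time_s: 7.67
tool_pos: [0.4617, -0.0941, 0.0502]
tcp_rot: [0.0, 0.993, 0.115, 0.0]
wrist_force: [-0.1, 0.5, 5.9]
finger_gap: 0.0003
finger_force: 3.2
```

```bash
python3 -m creep '[[0,0,0.001,0,0,0,1],[0,0,0.0015,0,0,0,1],[0,0,0.0015,0,0,0,1],[0,0,0.0015,0,0,0,1],[0,0,0.0015,0,0,0,1],[0,0,0.0015,0,0,0,1],[0,0,0.0015,0,0,0,1]]'
```

```text
time_s: 8.25
tool_pos: [0.4617, -0.0941, 0.0495]
tcp_rot: [0.0, 0.993, 0.115, 0.0]
wrist_force: [0.6, -0.6, 7.1]
finger_gap: -0.0002
finger_force: 3.5
```

About 7 N means roughly 5 mm of travel, held for 0.5 s. Now I'll withdraw straight up.

```bash
python3 -m creep '[[0,0,-0.01,0,0,0,1],[0,0,-0.03,0,0,0,1],[0,0,-0.08,0,0,0,1],[0,0,-0.16,0,0,0,1],[0,0,-0.24,0,0,0,1],[0,0,-0.32,0,0,0,1],[0,0,-0.4,0,0,0,1],[0,0,-0.4,0,0,0,1],[0,0,-0.4,0,0,0,1],[0,0,-0.4,0,0,0,1],[0,0,-0.4,0,0,0,1],[0,0,-0.4,0,0,0,1]]'
python3 - <<'E'
from h import *
c=optics.camera('wrist');cv2.imwrite('pics/w4.png',c['pixels'])
for t,z in(('red_board',0),('red_button_top',.036),('pad_top',.058)):
    for d in mark_of(t,'wrist'):print(t,d['confidence'],np.array(d['centre']),atz(c,d['centre'],z))
E
```

```text
time_s: 9.25
tool_pos: [0.4599, -0.0935, 0.2475]
tcp_rot: [-0.001, 0.993, 0.115, -0.002]
wrist_force: [-0.6, -0.7, -0.2]
finger_gap: -0.0002
finger_force: 0.0
red_board 0.71 [318.6 142. ] [ 0.4791 -0.0908  0.    ]
red_button_top 0.69 [320.5 166.3] [ 0.4614 -0.0969  0.036 ]
red_button_top 0.5 [316.1 138.8] [ 0.4875 -0.0861  0.036 ]
red_button_top 0.45 [504.6  19.5] [ 0.6312 -0.2264  0.036 ]
red_button_top 0.4 [504.7 140.4] [ 0.5295 -0.2697  0.036 ]
pad_top 0.93 [446.5 317.3] [ 0.3302 -0.2735  0.058 ]
pad_top 0.78 [526.3 179.4] [ 0.4999 -0.2928  0.058 ]
pad_top 0.67 [584.3 338.1] [ 0.338  -0.4428  0.058 ]
```

View pics/w4.png

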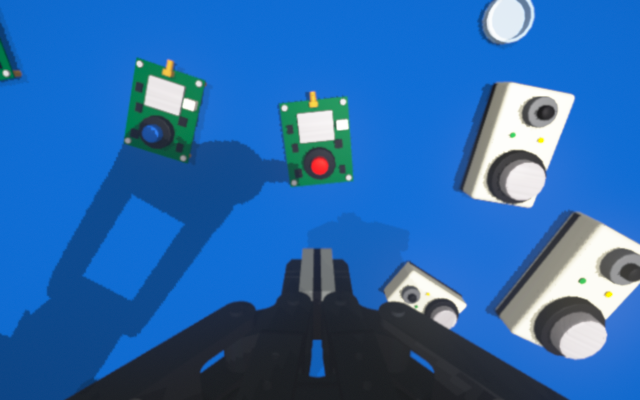

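The red board (button at 319,165) and the middle tester (pad at 525,180) stand where they were. Both buttons are up and the hand is about 19 cm above them.

```bash
python3 -c "
from bench import arm
print(arm.sign_off())"
```

```text
the job is handed in; nothing more can be done
None
```

I pressed the middle-sized tester's steel pad about 4 mm and let it come back up, then pressed the red reset button about 5 mm and released it (travel estimated from wrist force). The hand withdrew about 19 cm above the button, nothing on the bench appears to have moved, and the job was handed in at about 9.5 s; the sign-off returned no verdict.

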